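# Find the stamped soap mould and push it into the dispatch lane

### The job

Tip both of the empty loaf moulds standing upright on the table over onto a long side, so that their undersides can be seen: one has a blue inspection stamp underneath. When both lie on their sides, push the stamped one, still on its side, into the dispatch lane until it is wholly between the two yellow lines, and leave the other lying on its side where it is. Work with fingertip pushes only: do not lift or carry a mould, and leave everything else alone.

Things in the scene. Friction and masses are not known exactly. Their poses are not given: they have to be found in the camera images.
- mould_stamped: The mould with the stamp, one of the two to tip; seen from above both look alike. Open wooden loaf mould lined bright green, 210 mm long (own y), 72 wide (own x), 84 high (own z), walls 9, base 10 mm, 0.4 to 0.75 kg. Origin: centre of its underside; own z points out of the open mouth (up at the start), own x roughly away from the robot. Starts on the left or the right
- mould_plain: The other mould to tip, alike in every way but bare underneath; axes as above. Friction on the table about 0.5 to 0.7: pushed near the rim of its far wall towards the robot, the fingertip moving up too, a mould tips about its robot-side lower edge; past about 45 degrees it falls onto that side by itself, and then stands 72 mm high and 84 deep, underside facing away from the robot
- mould_stamped_center (a point): Centre of the stamped mould's outer box, 42 mm above its underside along its own z (42 mm above the table while upright, 36 mm on its side, at most 55 mm in mid tip)
- mould_plain_center (a point): Centre of the plain mould's outer box, 42 mm above its underside along its own z
- stamp (a point): Centre of the stamp on the stamped mould's underside: a solid blue rectangle, 60 mm (own x) x 120 mm (own y), with a bare-wood tick in it; hidden while the mould stands upright. Own z as the mould's
- stamped_corner1 (a point): Mid-width of the stamped mould's +y end at its underside (0, 105, 0 mm in the mould's frame); with the next three, the corners of its 84 x 210 mm footprint when it lies on its side
- stamped_corner2 (a point): The same at the -y end, at the underside (0, -105, 0 mm)
- stamped_corner3 (a point): The same at the -y end, at the rim (0, -105, 84 mm)
- stamped_corner4 (a point): The same at the +y end, at the rim (0, 105, 84 mm)
- lane: Dispatch lane: two flat yellow tapes on the table between robot and moulds, 25 mm wide, about 1 m long, 165 mm clear between them. Origin: on the table, on the lane's centre line ahead of the robot; own x across the lane, away from the robot; own y along it to the left. Inner tape edges at own x = -82.5 and +82.5 mm; tapes run from own y = -410 to +650 mm
- mould_gone: A mould dispatched earlier, lying on its side in the left part of the lane, its stamped underside facing away from the robot: leave alone. 84 x 210 x 72 mm as it lies. Origin: under its middle, on the table; own y along its length, own z up
- fragrance: Small amber bottle with a black cap, 42 mm across, 85 mm high, standing between the two moulds: leave alone. Origin: centre of its underside
- soap_bar: Pink bar of soap, 75 (own x) x 50 x 26 mm, lying between the moulds nearer the robot: leave alone. Origin: centre of its underside
- bowl: Steel bowl, 150 mm across, 65 mm high, at the right: leave alone. Origin: centre of its underside
- sprayer: White bottle with a blue cap, 64 mm across, 170 mm high, at the left: leave alone. Origin: centre of its underside
- spatula: Spatula with a black handle, 240 mm long (own x, handle to -x), lying beyond the moulds, about 25 mm high: leave alone. Origin: on its underside
Things that resemble listed ones, but are neither listed nor needed, are in the scene too. Leave any orange look-alike of the mould_stamped alone.

How it is judged:
On the way, in this order (a step that is already met when the one before it is completed fails the run):
1. both moulds lie on a long side on the table, at rest (angle between mould_stamped's own z axis and vertical between 1.45 and 1.69 rad and angle between mould_stamped's own y axis and vertical between 1.45 and 1.69 rad and height (world z) of each of mould_stamped_center, mould_plain_center below 0.042 m and angle between mould_plain's own z axis and vertical between 1.45 and 1.69 rad and angle between mould_plain's own y axis and vertical between 1.45 and 1.69 rad and linear speed of each of mould_stamped, mould_plain below 0.02 m/s and angular speed of each of mould_stamped, mould_plain below 0.1 rad/s), for 0.2 s.
2. the stamped mould, on its side, is wholly between the yellow lines (angle between mould_stamped's own z axis and vertical between 1.45 and 1.69 rad and angle between mould_stamped's own y axis and vertical between 1.45 and 1.69 rad and height (world z) of mould_stamped_center below 0.042 m and x of stamped_corner1 in the frame of lane between -0.089 and 0.089 m and x of stamped_corner2 in the frame of lane between -0.089 and 0.089 m and x of stamped_corner3 in the frame of lane between -0.089 and 0.089 m and x of stamped_corner4 in the frame of lane between -0.089 and 0.089 m and y of mould_stamped_center in the frame of lane between -0.32 and 0.4 m), for 0.2 s.
At the end, for the whole second after the job is handed in: Both moulds lie on a long side on the table, at rest. The stamped one is wholly between the yellow lines (no corner of its footprint over 6 mm onto a tape); the plain one's centre is beyond the far tape's inner edge, within 140 mm of where it was at the start (tipping over takes 78) (all of step 2 and angle between mould_plain's own z axis and vertical between 1.45 and 1.69 rad and angle between mould_plain's own y axis and vertical between 1.45 and 1.69 rad and height (world z) of mould_plain_center below 0.042 m and linear speed of each of mould_stamped, mould_plain below 0.02 m/s and angular speed of each of mould_stamped, mould_plain below 0.1 rad/s and x of mould_plain_center in the frame of lane above 0.09 m); the robot touches nothing.
It fails at once if a mould is lifted off the table ((height (world z) of mould_stamped_center above 0.066 m or (angle between mould_stamped's own z axis and vertical below 0.2 rad and height (world z) of mould_stamped_center above 0.058 m) or (angle between mould_stamped's own z axis and vertical above 1.4 rad and height (world z) of mould_stamped_center above 0.054 m)) or (height (world z) of mould_plain_center above 0.066 m or (angle between mould_plain's own z axis and vertical below 0.2 rad and height (world z) of mould_plain_center above 0.058 m) or (angle between mould_plain's own z axis and vertical above 1.4 rad and height (world z) of mould_plain_center above 0.054 m))).
It fails at once if the plain mould is pushed away from where it was tipped (distance of mould_plain_center from where it was at the start of the episode above 0.14 m).
It fails at once if another thing on the table is moved more than 15 mm (distance of any of mould_gone, fragrance, soap_bar, bowl, sprayer, spatula from where it was at the start of the episode above 0.015 m).
It fails at once if another thing on the table is tipped over (angle between any of mould_gone, fragrance, soap_bar, bowl, sprayer, spatula's own z axis and vertical above 0.5 rad).
It also fails if it takes over 72 s, if anything falls off the work surface, if the arm or the gripper's body presses on something with over 40 N, if the wrist force passes 120 N, or if a joint passes its speed limit or range.

### The arm

A 6-joint arm with a two-finger parallel gripper is mounted at the origin on the work surface. World frame = base frame: x ahead of the robot, y to its left, z up, the work surface at z = 0. Lengths are in m, angles in rad, forces in N, time in s.
With the tool pointing down it reaches from about 0.325 to 0.85 m from the base axis. Payload 15.5 kg.
Tool frame: the origin (TCP) lies midway between the tips of the shut fingers; the grasp point (between the pads) lies 19 mm behind it; z points along the fingers, x is the direction in which the jaws open and shut, and the axes are right-handed (so a half turn about z gives the same grasp; the last joint's range is limited). The gripper opens to 91 mm and grips with 3 to 60 N. Pads are 32 mm wide; open, the fingers measure 118 mm over their backs; the gripper's body (76 mm by 178 mm) begins 60 mm behind the grasp point.
Start: joints at [1.02, 0.494, 1.345, -0, 1.302, -0.096], TCP at [0.275, 0.561, 0.194] pointing down, gripper open.
Joint ranges: [-2.91, 2.91], [-0.82, 2.16], [0.22, 2.67], [-1.22, 4.37], [0.12, 2.79], [-3.08, 3.08]. Speed limits (rad/s): [1.89, 1.89, 2.57, 3.01, 3.01, 3.01].

### API

Orientations are given as a 3x3 rotation matrix whose columns are the frame's x, y, z axes.
In Python, from station import sense, snapshot, close_job gives the robot as it stands. The module is installed in compiled form; this text tells all that it offers.
- The arm moves only by the tool step_arm, never from a script. Its argument "commands" is a list of rows, each an object of numbers: "x", "y", "z": the shift along the tool's x, y, z in cm; "wx", "wy", "wz": the turn, a rotation vector about the tool's x, y, z in degrees. A call has 1 to 20 rows; each row is the pose to reach, as a shift and turn from the pose commanded when the call began, along the tool's axes at that moment; what a row does not reach only later rows make up. A row lasts 1/12 s, in which the tool goes at most 41.7 mm and 7.16 degrees, less where a joint would pass 70% of its speed; a pose out of reach is approached as far as the arm can. A call with a gripper value outside its range is refused whole. "grip" is the opening, from 0 (shut) to 1 (fully open), set as the call begins (left out, the last holds). The fingers move at their own pace and stop on an object; "force" is the grip in N (left out, the last holds). Time passes only in rows, so rows that repeat a pose let the fingers close. It gives the time, the measured TCP pose, the force and the opening at its end, in the units of the state.
- sense(): the state, without advancing time (a new reading comes with each control period).
- snapshot(name): name is "scene" or "top" or "wrist"; returns a dict with "img" (384x512x3 uint8, blue, green, red), "mtx" (3x3 intrinsics, pixels), "rvec" (rotation vector, rad) and "tvec" (3), from world to camera coordinates, as OpenCV has them; the wrist camera has in their place "T_tool_cam" (4x4, takes a point from camera to tool coordinates, whose origin is the TCP and whose axes are the tool frame's). Camera axes: x right, y down, z forward; pixel columns grow to the right and rows downward; lengths in m; the calibration is good to about 2 mm. A picture is of the moment at which its call begins: read the wrist's pose just before it. There is no depth.
- close_job(): hands the job in, once; it reports no verdict.
The state is a dict: "time": time; "joint_pos": joint angles; "qd": joint speeds; "joint_torque": joint torques, N m; "ee_pos": TCP position; "orientation": TCP orientation; "wrist_force": force on the tool from outside, world axes, zero at the start; "moment": the same for the moment, N m; "grip_width": finger opening in m.
Only numpy, scipy, OpenCV 4.12 (cv2) and the standard library are available. Lean on these libraries where they do the work, as an engineer would, in place of code of your own. Each camera call takes 0.05 s, during which the arm holds its last target.

## Working session

There is one attempt and no reset: what is moved stays moved. The work goes in short steps, Python scripts to look and compute and a tool call to move; the robot and the scene stay as the last step left them, time stands still between calls to the robot, and variables do not carry over. Pictures are saved under pics/ and viewed, and the job is handed in when it is done.

Besides the shell and the picture viewer there is one more tool, called after "Emit:" as name(argument=value, ...) on one line, values as JSON. step_arm: Moves the arm, as the interface text tells. Its arguments: {"type":"object","properties":{"commands":{"type":"array","items":{"type":"object","properties":{"x":{"type":"number"},"y":{"type":"number"},"z":{"type":"number"},"wx":{"type":"number"},"wy":{"type":"number"},"wz":{"type":"number"}}}},"grip":{"type":"number"},"force":{"type":"number"}},"required":["commands"]}

```bash
mkdir -p pics; cat > h.py <<'E'
import numpy as np, cv2
from station import sense, snapshot, close_job
def cam(s):
    R=cv2.Rodrigues(np.array(s["rvec"],float))[0]; t=np.array(s["tvec"],float).ravel(); return np.array(s["mtx"]),R,t
def ray(s,uv,z):
    K,R,t=cam(s); d=R.T@np.linalg.inv(K)@np.array([uv[0],uv[1],1.]); c=-R.T@t
    return c+d*(z-c[2])/d[2]
def proj(s,p):
    K,R,t=cam(s); q=K@(R@np.array(p,float)+t); return q[:2]/q[2]
E
python3 - <<'E'
from h import *
for n in("top","scene"):
    s=snapshot(n); cv2.imwrite(f"pics/{n}0.png",s["img"]); K,R,t=cam(s); print(n,-R.T@t,K[0,0])
    import pickle; pickle.dump(s,open(f"{n}0.pkl","wb"))
s=sense(); print(s)
E
```

```text
top [0.34296851 0.05053788 1.36556751] 433.35178059999373
scene [ 1.01770418 -0.69468794  0.94063492] 413.69131692740325
{'time': 0.1, 'joint_pos': array([ 1.01943145e+00,  4.94116864e-01,  1.34607466e+00, -1.36017686e-05,
        1.30250865e+00, -9.55096164e-02]), 'qd': array([-0.00205464, -0.00023323, -0.00085439, -0.00045781, -0.00086951,
       -0.0002211 ]), 'joint_torque': array([ 2.09243561e-03, -8.80236268e+01, -3.82548201e+01,  7.07285386e-02,
        4.80772869e-02, -1.58860312e-04]), 'ee_pos': array([0.2749552 , 0.56085635, 0.19319865]), 'orientation': array([[ 4.40226841e-01,  8.97886410e-01, -5.69002525e-04],
       [ 8.97885911e-01, -4.40227199e-01, -9.50266473e-04],
       [-1.10372174e-03, -9.25665426e-05, -9.99999387e-01]]), 'wrist_force': array([0.14047917, 0.0018701 , 0.47184365]), 'moment': array([ 0.04366898, -0.00781922,  0.02277288]), 'grip_width': 0.09140078641293121}
```

View pics/top0.png

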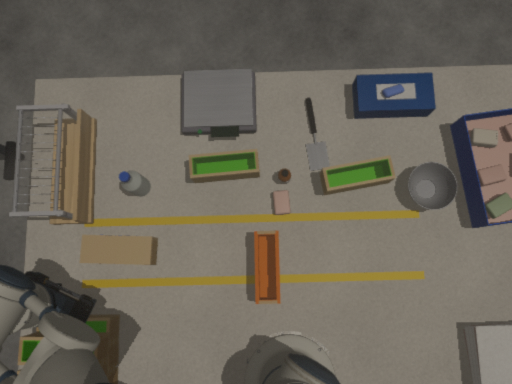

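View pics/scene0.png

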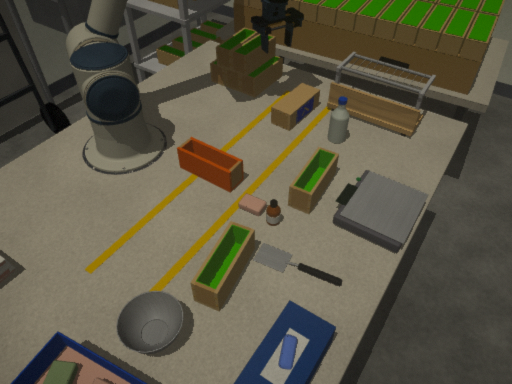

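The upright green-lined candidates are at top-view pixels (224,165) and (357,175). The look-alikes are the orange mould at (267,267), the dispatched mould at (118,250), and the stacked green ones at (65,340). I choose the first two. Next I measure them.

```bash
cat > m.py <<'E'
from h import *
import pickle
s=pickle.load(open("top0.pkl","rb")); im=s["img"]; hsv=cv2.cvtColor(im,cv2.COLOR_BGR2HSV)
def show(name,m,z,box,amin=30):
    x0,y0,x1,y1=box; mm=np.zeros_like(m); mm[y0:y1,x0:x1]=m[y0:y1,x0:x1]
    for c in cv2.findContours(mm,cv2.RETR_EXTERNAL,cv2.CHAIN_APPROX_NONE)[0]:
        if cv2.contourArea(c)<amin: continue
        pts=np.array([ray(s,p[0],z)[:2] for p in c],np.float32)
        r=cv2.minAreaRect(pts); pb=cv2.minAreaRect(c)
        b=cv2.boxPoints(r)
        print(name,"c",np.round(r[0],3),"size",np.round(r[1],3),"ang",round(r[2],1),"px",np.round(pb[0]),"box",np.round(b,3).tolist())
g=cv2.inRange(hsv,(45,100,60),(75,255,255))
show("liner",g,0.084,(180,140,400,200))
w=cv2.inRange(hsv,(10,60,60),(80,255,255))
show("rim",w,0.084,(180,140,270,200)); show("rim",w,0.084,(310,150,400,200))
y=cv2.inRange(hsv,(20,150,120),(32,255,255))
show("tape",y,0,(60,200,440,300))
show("gone",cv2.inRange(hsv,(8,50,60),(28,255,255)),0.072,(75,228,165,272))
show("orange",cv2.inRange(hsv,(0,170,80),(14,255,255)),0.08,(240,225,295,310))
show("soap",cv2.inRange(hsv,(0,30,100),(14,140,255)),0.026,(265,185,300,220))
cv2.imwrite("pics/crop.png",cv2.resize(im[130:235,170:480],None,fx=2.5,fy=2.5,interpolation=cv2.INTER_CUBIC))
for n,p,z in(("frag",(285,176),.085),("bowl",(431,187),.065),("spraycap",(126,177),.17),("spat tip L",(308,160),0),("spat R",(328,165),0),("spat low",(318,170),0),("handle",(311,100),.02),("scale",(183,133),.05),("scaleR",(256,131),.05)): print(n,np.round(ray(s,p,z)[:2],3))
E
python3 m.py
```

```text
liner c [ 0.611 -0.226] size [0.049 0.188] ang 9.3 px [359. 173.] box [[0.5709999799728394, -0.13699999451637268], [0.6019999980926514, -0.3230000138282776], [0.6499999761581421, -0.3149999976158142], [0.6200000047683716, -0.1289999932050705]]
liner c [0.653 0.18 ] size [0.049 0.187] ang 3.6 px [224. 163.] box [[0.6230000257492065, 0.2720000147819519], [0.6349999904632568, 0.08500000089406967], [0.6840000152587891, 0.08799999952316284], [0.671999990940094, 0.2750000059604645]]
rim c [0.646 0.181] size [0.089 0.213] ang 3.6 px [223. 166.] box [[0.5950000286102295, 0.2849999964237213], [0.6079999804496765, 0.07199999690055847], [0.6970000267028809, 0.07800000160932541], [0.6840000152587891, 0.28999999165534973]]
rim c [ 0.606 -0.221] size [0.083 0.223] ang 9.1 px [357. 175.] box [[0.546999990940094, -0.11699999868869781], [0.5820000171661377, -0.3370000123977661], [0.6639999747276306, -0.3240000009536743], [0.6290000081062317, -0.10400000214576721]]
tape c [0.303 0.379] size [0.504 0.022] ang 89.9 px [164. 282.] box [[0.29100000858306885, 0.12700000405311584], [0.31299999356269836, 0.1
[... 1064 characters left out ...]
7810478]]
orange c [0.341 0.074] size [0.038 0.202] ang 88.6 px [262. 267.] box [[0.23899999260902405, 0.05700000002980232], [0.4410000145435333, 0.052000001072883606], [0.44200000166893005, 0.09099999815225601], [0.23999999463558197, 0.0949999988079071]]
soap c [0.539 0.008] size [0.075 0.05 ] ang 3.0 px [281. 202.] box [[0.5009999871253967, 0.029999999329447746], [0.503000020980835, -0.01899999938905239], [0.578000009059906, -0.014999999664723873], [0.574999988079071, 0.03400000184774399]]
frag [ 0.608 -0.004]
bowl [ 0.565 -0.447]
spraycap [0.601 0.448]
spat tip L [ 0.676 -0.084]
spat R [ 0.657 -0.148]
spat low [ 0.642 -0.115]
handle [ 0.871 -0.1  ]
scale [0.763 0.311]
scaleR [0.762 0.081]
```

```bash
ls pics
```

```text
crop.png
scene0.png
top0.png
```

View pics/crop.png

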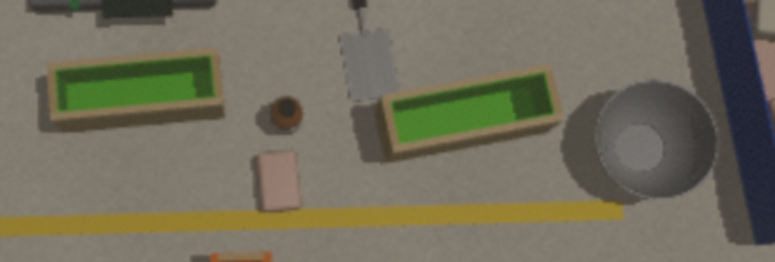

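Emit:
step_arm(commands=[{"z": -3},{"x": -13.7,"y": 57.4,"z": -3,"wz": 60.3},{"x": -13.7,"y": 57.4,"z": -3,"wz": 60.3},{"x": -13.7,"y": 57.4,"z": -3,"wz": 60.3},{"x": -13.7,"y": 57.4,"z": -3,"wz": 60.3},{"x": -13.7,"y": 57.4,"z": -3,"wz": 60.3},{"x": -13.7,"y": 57.4,"z": -3,"wz": 60.3},{"x": -13.7,"y": 57.4,"z": -3,"wz": 60.3},{"x": -13.7,"y": 57.4,"z": -3,"wz": 60.3},{"x": -13.7,"y": 57.4,"z": -3,"wz": 60.3},{"x": -13.7,"y": 57.4,"z": -3,"wz": 60.3},{"x": -13.7,"y": 57.4,"z": -3,"wz": 60.3},{"x": -13.7,"y": 57.4,"z": -3,"wz": 60.3},{"x": -13.7,"y": 57.4,"z": -3,"wz": 60.3},{"x": -13.7,"y": 57.4,"z": -3,"wz": 60.3},{"x": -13.7,"y": 57.4,"z": -3,"wz": 60.3},{"x": -13.7,"y": 57.4,"z": -3,"wz": 60.3},{"x": -13.7,"y": 57.4,"z": -3,"wz": 60.3},{"x": -13.7,"y": 57.4,"z": -3,"wz": 60.3},{"x": -13.7,"y": 57.4,"z": -3,"wz": 60.3}], grip=0, force=20)

```text
invalid input at $.commands[0]: expected keys x, y, z, wx, wy, wz
```

Emit:
step_arm(commands=[{"x": 0,"y": 0,"z": -3,"wx": 0,"wy": 0,"wz": 0},{"x": -13.7,"y": 57.4,"z": -3,"wx": 0,"wy": 0,"wz": 60.3},{"x": -13.7,"y": 57.4,"z": -3,"wx": 0,"wy": 0,"wz": 60.3},{"x": -13.7,"y": 57.4,"z": -3,"wx": 0,"wy": 0,"wz": 60.3},{"x": -13.7,"y": 57.4,"z": -3,"wx": 0,"wy": 0,"wz": 60.3},{"x": -13.7,"y": 57.4,"z": -3,"wx": 0,"wy": 0,"wz": 60.3},{"x": -13.7,"y": 57.4,"z": -3,"wx": 0,"wy": 0,"wz": 60.3},{"x": -13.7,"y": 57.4,"z": -3,"wx": 0,"wy": 0,"wz": 60.3},{"x": -13.7,"y": 57.4,"z": -3,"wx": 0,"wy": 0,"wz": 60.3},{"x": -13.7,"y": 57.4,"z": -3,"wx": 0,"wy": 0,"wz": 60.3},{"x": -13.7,"y": 57.4,"z": -3,"wx": 0,"wy": 0,"wz": 60.3},{"x": -13.7,"y": 57.4,"z": -3,"wx": 0,"wy": 0,"wz": 60.3},{"x": -13.7,"y": 57.4,"z": -3,"wx": 0,"wy": 0,"wz": 60.3},{"x": -13.7,"y": 57.4,"z": -3,"wx": 0,"wy": 0,"wz": 60.3},{"x": -13.7,"y": 57.4,"z": -3,"wx": 0,"wy": 0,"wz": 60.3},{"x": -13.7,"y": 57.4,"z": -3,"wx": 0,"wy": 0,"wz": 60.3},{"x": -13.7,"y": 57.4,"z": -3,"wx": 0,"wy": 0,"wz": 60.3},{"x": -13.7,"y": 57.4,"z": -3,"wx": 0,"wy": 0,"wz": 60.3},{"x": -13.7,"y": 57.4,"z": -3,"wx": 0,"wy": 0,"wz": 60.3},{"x": -13.7,"y": 57.4,"z": -3,"wx": 0,"wy": 0,"wz": 60.3}], grip=0, force=20)

```text
time: 1.77
ee_pos: [0.7292, 0.1868, 0.224]
orientation: [[0.998, 0.064, -0.0], [0.064, -0.998, 0.0], [-0.0, -0.0, -1.0]]
wrist_force: [0.8, 0.6, 0.7]
grip_width: 0.0003
```

Emit:
step_arm(commands=[{"x": 0,"y": 0,"z": 4,"wx": 0,"wy": 0,"wz": 0},{"x": 0,"y": 0,"z": 8,"wx": 0,"wy": 0,"wz": 0},{"x": 0,"y": 0,"z": 12,"wx": 0,"wy": 0,"wz": 0},{"x": 0,"y": 0,"z": 15.6,"wx": 0,"wy": 0,"wz": 0},{"x": 0,"y": 0,"z": 15.6,"wx": 0,"wy": 0,"wz": 0},{"x": 0,"y": 0,"z": 15.6,"wx": 0,"wy": 0,"wz": 0}])

```text
time: 2.27
ee_pos: [0.7287, 0.1862, 0.0671]
orientation: [[0.998, 0.064, -0.003], [0.064, -0.998, -0.0], [-0.003, 0.0, -1.0]]
wrist_force: [0.1, -0.3, 1.7]
grip_width: 0.0002
```

```bash
python3 - <<'E'
from h import *
print(sense()["ee_pos"])
a=snapshot("top")["img"]; b=snapshot("scene")["img"]
cv2.imwrite("pics/t1.png",np.hstack([cv2.resize(a[100:220,160:320],(480,360)),cv2.resize(b[120:240,240:380],(320,360))]))
E
```

```text
[0.72872235 0.18624079 0.06709503]
```

View pics/t1.png

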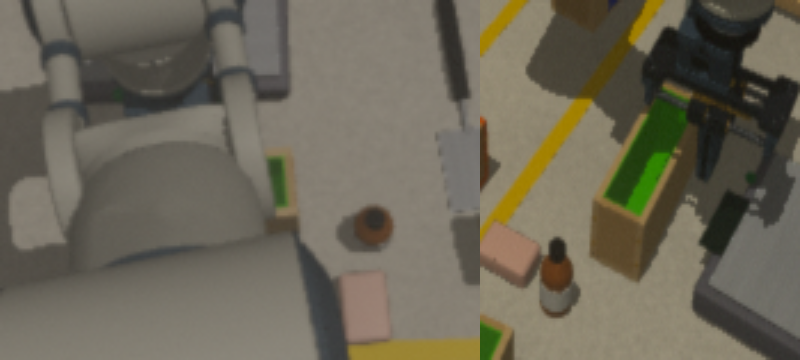

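Emit:
step_arm(commands=[{"x": -0.6,"y": 0,"z": 0,"wx": 0,"wy": 0,"wz": 0},{"x": -1.2,"y": 0,"z": 0,"wx": 0,"wy": 0,"wz": 0},{"x": -1.8,"y": 0,"z": 0,"wx": 0,"wy": 0,"wz": 0},{"x": -2.2,"y": 0,"z": -0.1,"wx": 0,"wy": 0,"wz": 0},{"x": -2.5,"y": 0,"z": -0.3,"wx": 0,"wy": 0,"wz": 0},{"x": -2.8,"y": 0,"z": -0.6,"wx": 0,"wy": 0,"wz": 0},{"x": -3.1,"y": 0,"z": -0.85,"wx": 0,"wy": 0,"wz": 0},{"x": -3.4,"y": 0,"z": -1.1,"wx": 0,"wy": 0,"wz": 0},{"x": -3.7,"y": 0,"z": -1.3,"wx": 0,"wy": 0,"wz": 0},{"x": -4.0,"y": 0,"z": -1.5,"wx": 0,"wy": 0,"wz": 0},{"x": -4.3,"y": 0,"z": -1.7,"wx": 0,"wy": 0,"wz": 0}])

```text
time: 3.28
ee_pos: [0.687, 0.1828, 0.0849]
orientation: [[0.998, 0.063, 0.0], [0.063, -0.998, 0.0], [0.0, -0.0, -1.0]]
wrist_force: [-0.6, -0.1, 0.1]
grip_width: 0.0003
```

```bash
python3 - <<'E'
from h import *
s=sense();print(s["ee_pos"],s["wrist_force"])
b=snapshot("scene")["img"]
cv2.imwrite("pics/t2.png",cv2.resize(b[120:240,240:400],(800,600)))
E
```

```text
[0.68703383 0.18281974 0.08489809] [-0.55006483 -0.06446056  0.10081774]
```

View pics/t2.png

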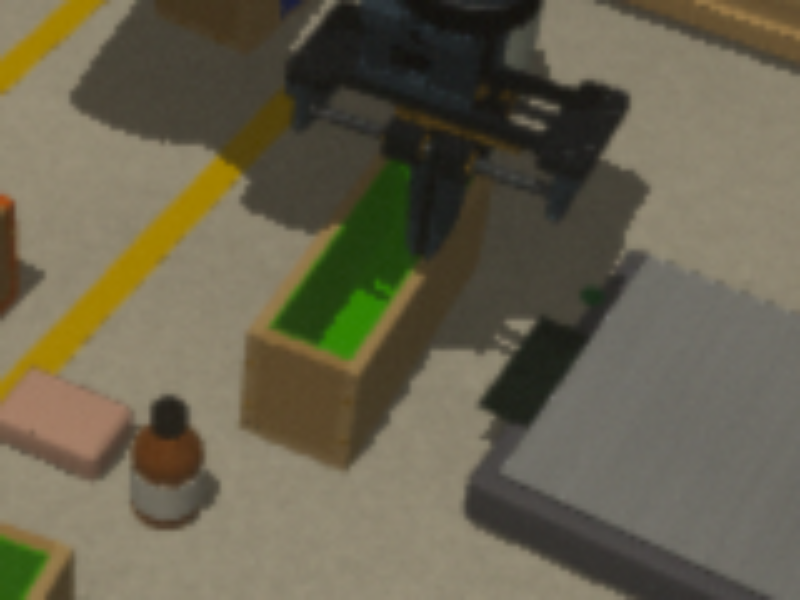

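The fingertip is over the far rim near (430,250) in the crop. It passed just above the rim without contact, so its tip is thinner than I assumed. I'll back off, go lower and feel for contact.

Emit:
step_arm(commands=[{"x": 0,"y": 0,"z": -1,"wx": 0,"wy": 0,"wz": 0},{"x": 1.5,"y": 0,"z": -1,"wx": 0,"wy": 0,"wz": 0},{"x": 3,"y": 0,"z": -1,"wx": 0,"wy": 0,"wz": 0},{"x": 3.5,"y": 0,"z": -0.5,"wx": 0,"wy": 0,"wz": 0},{"x": 3.5,"y": 0,"z": 1,"wx": 0,"wy": 0,"wz": 0},{"x": 3.5,"y": 0,"z": 1.9,"wx": 0,"wy": 0,"wz": 0},{"x": 3,"y": 0,"z": 1.9,"wx": 0,"wy": 0,"wz": 0},{"x": 2.5,"y": 0,"z": 1.9,"wx": 0,"wy": 0,"wz": 0},{"x": 2,"y": 0,"z": 1.9,"wx": 0,"wy": 0,"wz": 0},{"x": 1.6,"y": 0,"z": 1.9,"wx": 0,"wy": 0,"wz": 0},{"x": 1.3,"y": 0,"z": 1.9,"wx": 0,"wy": 0,"wz": 0},{"x": 1.0,"y": 0,"z": 1.9,"wx": 0,"wy": 0,"wz": 0}])

```text
time: 4.33
ee_pos: [0.6971, 0.1835, 0.0664]
orientation: [[0.998, 0.063, 0.001], [0.063, -0.998, 0.0], [0.001, -0.0, -1.0]]
wrist_force: [-0.0, -0.2, 0.4]
grip_width: 0.0004
```

Emit:
step_arm(commands=[{"x": -0.2,"y": 0,"z": 0,"wx": 0,"wy": 0,"wz": 0},{"x": -0.4,"y": 0,"z": 0,"wx": 0,"wy": 0,"wz": 0}])

```text
time: 4.5
ee_pos: [0.6932, 0.1832, 0.066]
orientation: [[0.998, 0.063, 0.0], [0.063, -0.998, 0.0], [0.0, -0.0, -1.0]]
wrist_force: [-0.2, 0.4, 0.2]
grip_width: 0.0004
```

```bash
python3 - <<'E'
from h import *
s=sense();print(s["ee_pos"],s["wrist_force"])
b=snapshot("scene")["img"]
cv2.imwrite("pics/t3.png",cv2.resize(b[120:240,240:400],(800,600)))
E
```

```text
[0.69316878 0.18322922 0.06598558] [-0.19504097  0.37254246  0.21852548]
```

View pics/t3.png

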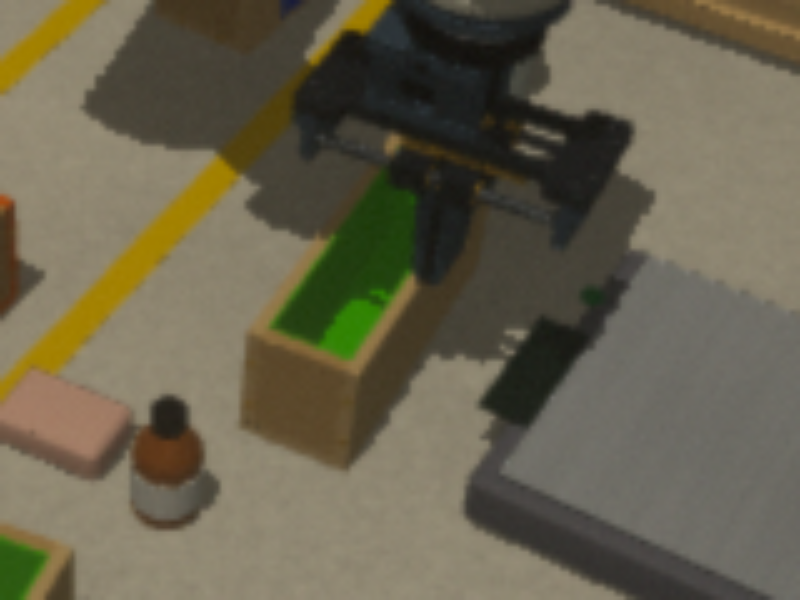

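Emit:
step_arm(commands=[{"x": -0.2,"y": 0,"z": 0,"wx": 0,"wy": 0,"wz": 0},{"x": -0.35,"y": 0,"z": 0,"wx": 0,"wy": 0,"wz": 0}])

```text
time: 4.72
ee_pos: [0.6897, 0.183, 0.0657]
orientation: [[0.998, 0.063, 0.0], [0.063, -0.998, -0.0], [-0.0, 0.0, -1.0]]
wrist_force: [-0.3, -0.3, 0.0]
grip_width: 0.0006
```

Emit:
step_arm(commands=[{"x": -0.2,"y": 0,"z": 0,"wx": 0,"wy": 0,"wz": 0},{"x": -0.35,"y": 0,"z": 0,"wx": 0,"wy": 0,"wz": 0}])

```text
time: 4.88
ee_pos: [0.6861, 0.1828, 0.0656]
orientation: [[0.998, 0.063, -0.0], [0.063, -0.998, -0.0], [-0.0, 0.0, -1.0]]
wrist_force: [0.5, -0.5, 0.4]
grip_width: 0.0005
```

Emit:
step_arm(commands=[{"x": -0.15,"y": 0,"z": 0,"wx": 0,"wy": 0,"wz": 0},{"x": -0.3,"y": 0,"z": 0,"wx": 0,"wy": 0,"wz": 0}])

```text
time: 5.05
ee_pos: [0.6832, 0.1826, 0.0657]
orientation: [[0.998, 0.063, 0.0], [0.063, -0.998, -0.0], [0.0, 0.0, -1.0]]
wrist_force: [0.6, 0.1, -0.7]
grip_width: 0.0002
```

Emit:
step_arm(commands=[{"x": -0.15,"y": 0,"z": 0,"wx": 0,"wy": 0,"wz": 0},{"x": -0.3,"y": 0,"z": 0,"wx": 0,"wy": 0,"wz": 0}])

```text
time: 5.22
ee_pos: [0.6802, 0.1824, 0.0657]
orientation: [[0.998, 0.063, -0.0], [0.063, -0.998, -0.0], [-0.0, 0.0, -1.0]]
wrist_force: [-0.4, -0.2, -0.5]
grip_width: 0.0005
```

```bash
python3 - <<'E'
from h import *
s=sense();print(s["ee_pos"],s["wrist_force"])
b=snapshot("scene")["img"]
cv2.imwrite("pics/t4.png",cv2.resize(b[120:240,240:400],(800,600)))
E
```

```text
[0.68015811 0.18235657 0.0657075 ] [-0.35594888 -0.17681165 -0.52100595]
```

View pics/t4.png

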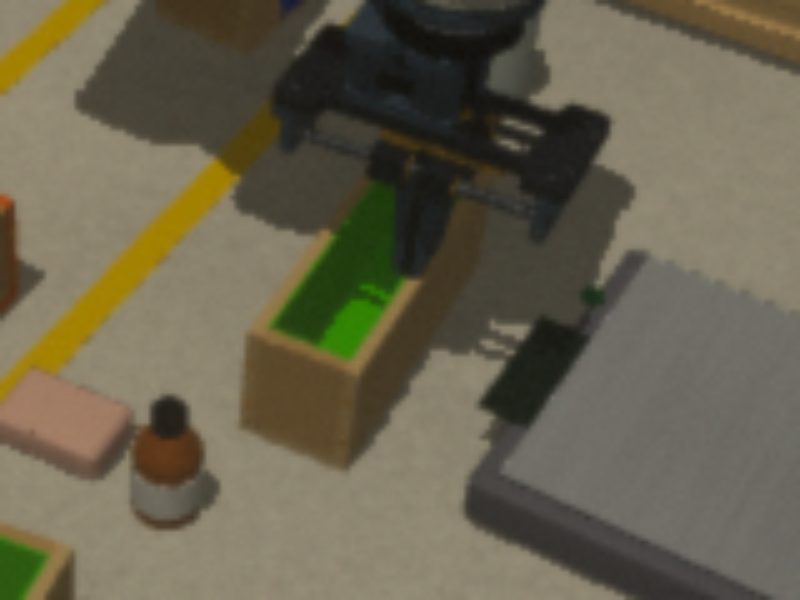

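```bash
python3 - <<'E'
from h import *
import pickle
s=pickle.load(open("scene0.pkl","rb")); im=s["img"].copy()
def c(p): return np.round((proj(s,p)-[240,120])*5).astype(int)
print("tcp",c([.680,.1824,.0657]))
for p in([.684,.290,.084],[.697,.078,.084],[.608,.072,.084],[.697,.078,0],[.684,.29,0]): print(p,c(p))
# rim corners seen in crop -> world
for q,z in(((355,355),.084),((480,185),.084),((262,325),.084),((345,468),0),((245,425),0)): print(q,np.round(ray(s,np.array(q)/5+[240,120],z),3))
cv2.imwrite("pics/sc0.png",cv2.resize(im[120:240,270:370],(750,900))[:600])
E
```

```text
tcp [407 279]
[0.684, 0.29, 0.084] [493 164]
[0.697, 0.078, 0.084] [354 372]
[0.608, 0.072, 0.084] [216 318]
[0.697, 0.078, 0] [341 468]
[0.684, 0.29, 0] [475 260]
(355, 355) [0.691 0.09  0.084]
(480, 185) [0.686 0.266 0.084]
(262, 325) [0.634 0.082 0.084]
(345, 468) [0.699 0.08  0.   ]
(245, 425) [0.631 0.077 0.   ]
```

View pics/sc0.png

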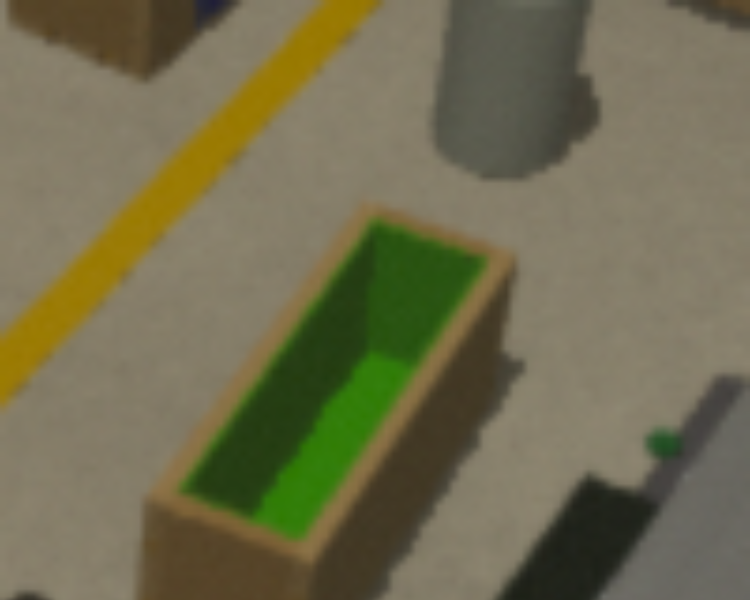

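```bash
python3 - <<'E'
from h import *
import pickle
a=pickle.load(open("scene0.pkl","rb"))["img"]; st=sense(); b=snapshot("scene")["img"]
print(st["ee_pos"],st["wrist_force"])
f=lambda i:cv2.resize(i[140:220,285:350],(390,480),interpolation=cv2.INTER_CUBIC)
cv2.imwrite("pics/cmp.png",np.hstack([f(a),f(b)]))
w=snapshot("wrist"); cv2.imwrite("pics/w0.png",w["img"])
E
```

```text
[0.67992483 0.18236911 0.06571798] [ 0.72242249  0.29461506 -0.02817653]
```

View pics/cmp.png

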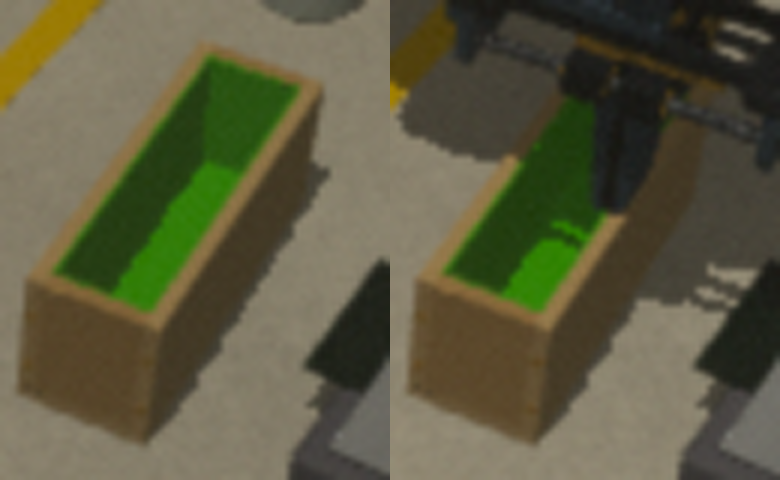

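View pics/w0.png

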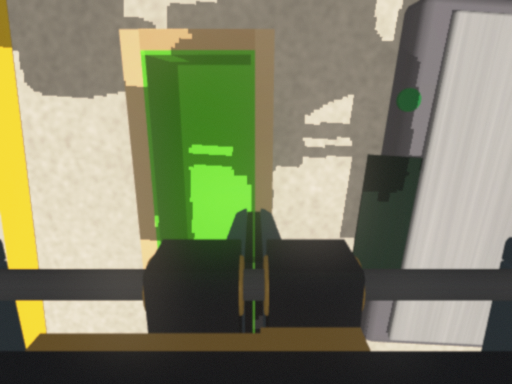

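```bash
cat >> h.py <<'E'
def wray(w,st,uv,z):
    T=np.array(w["T_tool_cam"]); K=np.array(w["mtx"]); R=np.array(st["orientation"]); p=np.array(st["ee_pos"])
    d=R@T[:3,:3]@np.linalg.inv(K)@np.array([uv[0],uv[1],1.]); c=R@T[:3,3]+p
    return c+d*(z-c[2])/d[2]
def wproj(w,st,P):
    T=np.linalg.inv(np.array(w["T_tool_cam"])); q=np.array(st["orientation"]).T@(np.array(P)-st["ee_pos"]); q=T[:3,:3]@q+T[:3,3]; q=np.array(w["mtx"])@q; return q[:2]/q[2]
E
python3 - <<'E'
from h import *
st=sense(); w=snapshot("wrist"); print(np.array(w["T_tool_cam"]).round(3))
print("tcp px",wproj(w,st,st["ee_pos"]))
for q in((274,30),(120,30),(270,200),(254,200),(254,52)): print(q,wray(w,st,q,.084).round(3))
for q in((6,150),(36,300)): print("tape",q,wray(w,st,q,0).round(3))
E
```

```text
[[ 1.    -0.     0.     0.   ]
 [ 0.     0.961  0.277 -0.078]
 [-0.    -0.277  0.961 -0.189]
 [ 0.     0.     0.     1.   ]]
tcp px [252.51780572 225.93398201]
(274, 30) [0.684 0.287 0.084]
(120, 30) [0.613 0.282 0.084]
(270, 200) [0.688 0.205 0.084]
(254, 200) [0.68  0.205 0.084]
(254, 52) [0.675 0.277 0.084]
tape (6, 150) [0.494 0.205 0.   ]
tape (36, 300) [0.502 0.076 0.   ]
```

```bash
python3 - <<'E'
from h import *
st=sense(); w=snapshot("wrist")["img"]; s=snapshot("scene"); b=s["img"]
print(proj(s,st["ee_pos"]),proj(s,st["ee_pos"]+[0,-.016,0]))
cv2.imwrite("pics/z.png",np.hstack([cv2.resize(w[170:270,200:310],(440,400),interpolation=cv2.INTER_CUBIC),cv2.resize(b[155:195,305:341],(360,400),interpolation=cv2.INTER_NEAREST)]))
E
```

```text
[321.5116063  175.82275122] [319.10774356 178.8444313 ]
```

View pics/z.png

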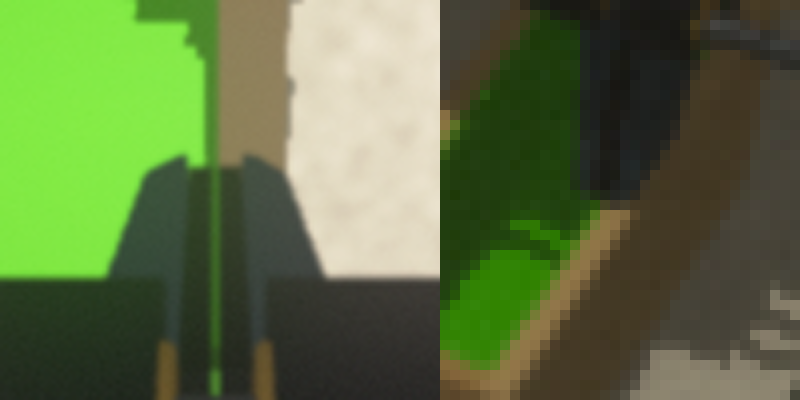

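Emit:
step_arm(commands=[{"x": 0.2,"y": 0,"z": 0,"wx": 0,"wy": 0,"wz": 0},{"x": 0.2,"y": 0,"z": 0.2,"wx": 0,"wy": 0,"wz": 0},{"x": 0.2,"y": 0,"z": 0.2,"wx": 0,"wy": 0,"wz": 0}])

```text
time: 5.77
ee_pos: [0.6831, 0.1826, 0.0641]
orientation: [[0.998, 0.062, 0.001], [0.062, -0.998, 0.0], [0.001, -0.0, -1.0]]
wrist_force: [3.0, -0.4, 5.5]
grip_width: 0.0007
```

Emit:
step_arm(commands=[{"x": 0,"y": 0,"z": 0.2,"wx": 0,"wy": 0,"wz": 0},{"x": 0,"y": 0,"z": 0.2,"wx": 0,"wy": 0,"wz": 0}])

```text
time: 5.93
ee_pos: [0.6843, 0.1827, 0.064]
orientation: [[0.998, 0.063, 0.004], [0.063, -0.998, 0.001], [0.004, -0.0, -1.0]]
wrist_force: [-3.5, -1.8, 25.3]
grip_width: 0.0007
```

Downward contact on the rim (25 N) came at reported z = 0.064. So the real tip sits about 20 mm above the reported TCP, which matches the picture, and I'll plan tip heights with that.

Emit:
step_arm(commands=[{"x": 0,"y": 0,"z": -0.6,"wx": 0,"wy": 0,"wz": 0},{"x": 0,"y": 0,"z": -1.2,"wx": 0,"wy": 0,"wz": 0},{"x": 1.3,"y": 0,"z": -1.2,"wx": 0,"wy": 0,"wz": 0},{"x": 2.6,"y": 0,"z": -1.2,"wx": 0,"wy": 0,"wz": 0},{"x": 2.6,"y": 0,"z": 0,"wx": 0,"wy": 0,"wz": 0},{"x": 2.6,"y": 0,"z": 1.5,"wx": 0,"wy": 0,"wz": 0},{"x": 2.6,"y": 0,"z": 1.5,"wx": 0,"wy": 0,"wz": 0}])

```text
time: 6.52
ee_pos: [0.7059, 0.1837, 0.043]
orientation: [[0.998, 0.062, -0.005], [0.062, -0.998, -0.001], [-0.005, 0.001, -1.0]]
wrist_force: [-0.8, -0.5, -0.6]
grip_width: 0.0007
```

Emit:
step_arm(commands=[{"x": -0.4,"y": 0,"z": 0,"wx": 0,"wy": 0,"wz": 0},{"x": -0.8,"y": 0,"z": 0,"wx": 0,"wy": 0,"wz": 0},{"x": -1.1,"y": 0,"z": 0,"wx": 0,"wy": 0,"wz": 0}])

```text
time: 6.77
ee_pos: [0.6975, 0.1835, 0.0477]
orientation: [[0.998, 0.063, 0.002], [0.063, -0.998, 0.0], [0.002, -0.0, -1.0]]
wrist_force: [4.4, -0.1, 3.3]
grip_width: 0.0004
```

Emit:
step_arm(commands=[{"x": -0.2,"y": 0,"z": 0,"wx": 0,"wy": 0,"wz": 0},{"x": -0.4,"y": 0,"z": 0,"wx": 0,"wy": 0,"wz": 0}])

```text
time: 6.93
ee_pos: [0.6939, 0.1834, 0.0479]
orientation: [[0.998, 0.063, 0.002], [0.063, -0.998, 0.0], [0.002, -0.0, -1.0]]
wrist_force: [3.9, 0.3, 2.8]
grip_width: 0.0005
```

Emit:
step_arm(commands=[{"x": -0.3,"y": 0,"z": -0.3,"wx": 0,"wy": 0,"wz": 0},{"x": -0.6,"y": 0,"z": -0.65,"wx": 0,"wy": 0,"wz": 0},{"x": -0.9,"y": 0,"z": -0.95,"wx": 0,"wy": 0,"wz": 0},{"x": -1.2,"y": 0,"z": -1.2,"wx": 0,"wy": 0,"wz": 0},{"x": -1.5,"y": 0,"z": -1.45,"wx": 0,"wy": 0,"wz": 0},{"x": -1.8,"y": 0,"z": -1.7,"wx": 0,"wy": 0,"wz": 0},{"x": -2.1,"y": 0,"z": -1.9,"wx": 0,"wy": 0,"wz": 0}])

```text
time: 7.52
ee_pos: [0.6719, 0.1819, 0.066]
orientation: [[0.998, 0.063, -0.0], [0.063, -0.998, 0.0], [-0.0, -0.0, -1.0]]
wrist_force: [1.4, -0.2, -0.3]
grip_width: 0.0006
```

```bash
python3 - <<'E'
from h import *
s=sense();print(s["ee_pos"],s["wrist_force"])
b=snapshot("scene")["img"]
cv2.imwrite("pics/t5.png",cv2.resize(b[120:240,240:400],(800,600)))
E
```

```text
[0.67194577 0.18190334 0.06600688] [ 1.36030192 -0.246003   -0.30500122]
```

View pics/t5.png

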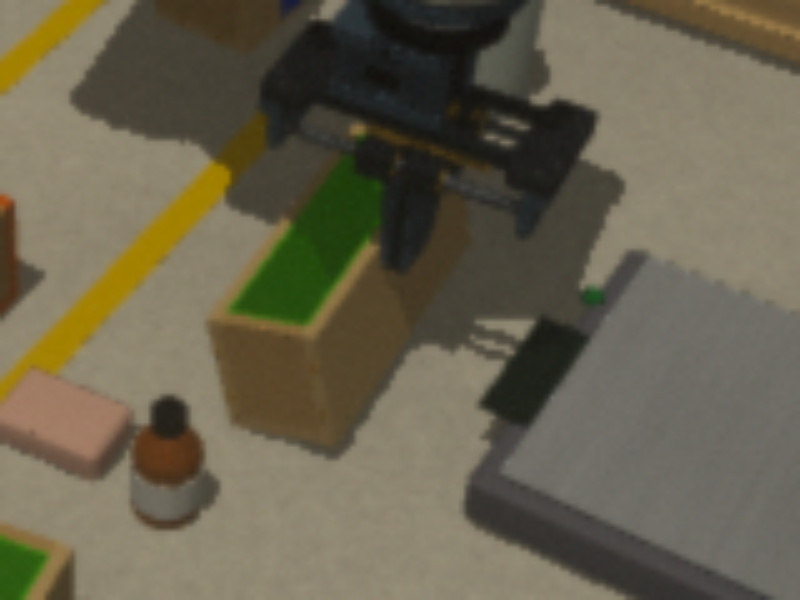

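Emit:
step_arm(commands=[{"x": -0.4,"y": 0,"z": -0.2,"wx": 0,"wy": 0,"wz": 0},{"x": -0.8,"y": 0,"z": -0.4,"wx": 0,"wy": 0,"wz": 0},{"x": -1.2,"y": 0,"z": -0.6,"wx": 0,"wy": 0,"wz": 0},{"x": -1.6,"y": 0,"z": -0.75,"wx": 0,"wy": 0,"wz": 0},{"x": -2.0,"y": 0,"z": -0.9,"wx": 0,"wy": 0,"wz": 0},{"x": -2.4,"y": 0,"z": -1.0,"wx": 0,"wy": 0,"wz": 0},{"x": -2.8,"y": 0,"z": -1.05,"wx": 0,"wy": 0,"wz": 0},{"x": -3.2,"y": 0,"z": -1.1,"wx": 0,"wy": 0,"wz": 0},{"x": -3.6,"y": 0,"z": -1.1,"wx": 0,"wy": 0,"wz": 0},{"x": -4.0,"y": 0,"z": -1.1,"wx": 0,"wy": 0,"wz": 0},{"x": -4.5,"y": 0,"z": -1.1,"wx": 0,"wy": 0,"wz": 0},{"x": -5.0,"y": 0,"z": -1.1,"wx": 0,"wy": 0,"wz": 0},{"x": -5.5,"y": 0,"z": -1.0,"wx": 0,"wy": 0,"wz": 0},{"x": -5.5,"y": 0,"z": -1.5,"wx": 0,"wy": 0,"wz": 0},{"x": -5.5,"y": 0,"z": -3,"wx": 0,"wy": 0,"wz": 0},{"x": -5.5,"y": 0,"z": -3,"wx": 0,"wy": 0,"wz": 0}])

```text
time: 8.9
ee_pos: [0.6185, 0.1787, 0.098]
orientation: [[0.998, 0.063, 0.003], [0.063, -0.998, 0.0], [0.003, -0.0, -1.0]]
wrist_force: [0.4, -0.2, 1.1]
grip_width: 0.001
```

```bash
python3 - <<'E'
from h import *
s=sense();print(s["ee_pos"],s["wrist_force"])
b=snapshot("scene")["img"]
cv2.imwrite("pics/t6.png",cv2.resize(b[100:260,200:400],(750,600)))
E
```

```text
[0.6185123  0.17871543 0.09796191] [ 0.37634822 -0.20543795  1.056537  ]
```

View pics/t6.png

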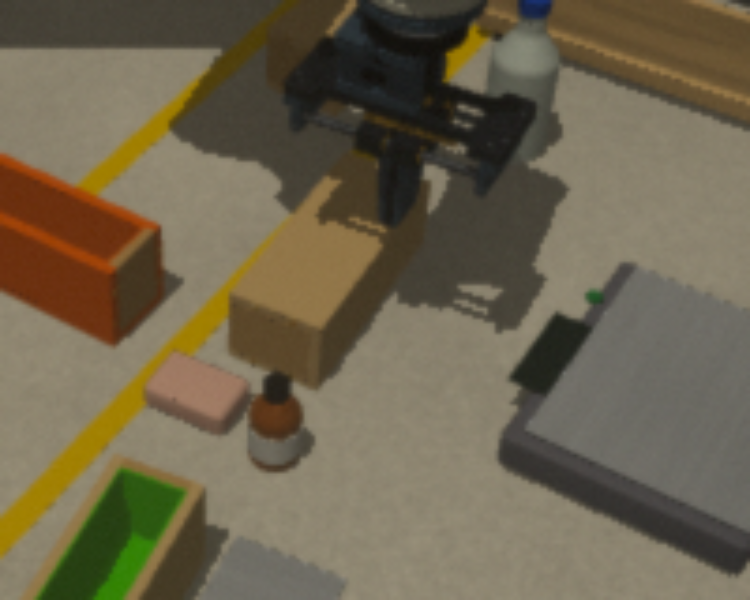

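Emit:
step_arm(commands=[{"x": 0,"y": 0,"z": -3,"wx": 0,"wy": 0,"wz": 0},{"x": 0,"y": 2,"z": -6,"wx": 0,"wy": 0,"wz": -1},{"x": 3.9,"y": 39.7,"z": -6,"wx": 0,"wy": 0,"wz": -5.5},{"x": 3.9,"y": 39.7,"z": -6,"wx": 0,"wy": 0,"wz": -5.5},{"x": 3.9,"y": 39.7,"z": -6,"wx": 0,"wy": 0,"wz": -5.5},{"x": 3.9,"y": 39.7,"z": -6,"wx": 0,"wy": 0,"wz": -5.5},{"x": 3.9,"y": 39.7,"z": -6,"wx": 0,"wy": 0,"wz": -5.5},{"x": 3.9,"y": 39.7,"z": -6,"wx": 0,"wy": 0,"wz": -5.5},{"x": 3.9,"y": 39.7,"z": -6,"wx": 0,"wy": 0,"wz": -5.5},{"x": 3.9,"y": 39.7,"z": -6,"wx": 0,"wy": 0,"wz": -5.5},{"x": 3.9,"y": 39.7,"z": -6,"wx": 0,"wy": 0,"wz": -5.5},{"x": 3.9,"y": 39.7,"z": -6,"wx": 0,"wy": 0,"wz": -5.5},{"x": 3.9,"y": 39.7,"z": -6,"wx": 0,"wy": 0,"wz": -5.5},{"x": 3.9,"y": 39.7,"z": -6,"wx": 0,"wy": 0,"wz": -5.5},{"x": 3.9,"y": 39.7,"z": -6,"wx": 0,"wy": 0,"wz": -5.5}])

```text
time: 10.2
ee_pos: [0.6809, -0.2139, 0.1553]
orientation: [[0.987, 0.159, -0.001], [0.159, -0.987, 0.001], [-0.001, -0.001, -1.0]]
wrist_force: [0.6, -0.6, -0.5]
grip_width: 0.0003
```

```bash
python3 - <<'E'
from h import *
st=sense();print(st["ee_pos"],st["wrist_force"])
w=snapshot("wrist"); cv2.imwrite("pics/w1.png",w["img"])
b=snapshot("scene")["img"]; cv2.imwrite("pics/t7.png",b)
t=snapshot("top")["img"]; cv2.imwrite("pics/tt7.png",t)
print("tcp",wproj(w,st,st["ee_pos"]))
np.save("w1T.npy",w["T_tool_cam"])
E
```

```text
[ 0.68093105 -0.21388064  0.15533409] [ 0.58530233 -0.64015957 -0.48348539]
tcp [252.52218505 225.85243579]
```

View pics/w1.png

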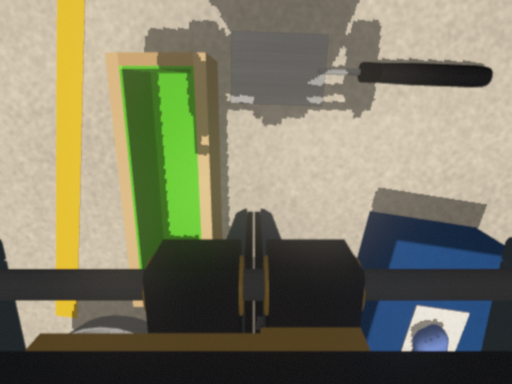

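View pics/t7.png

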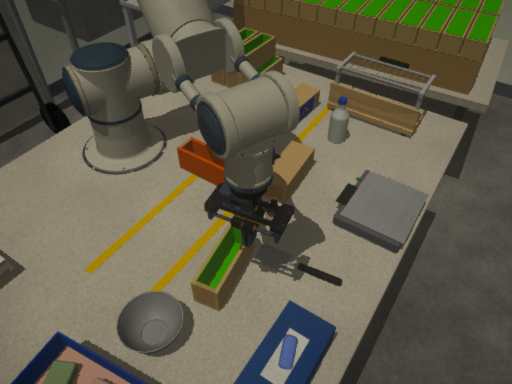

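View pics/tt7.png

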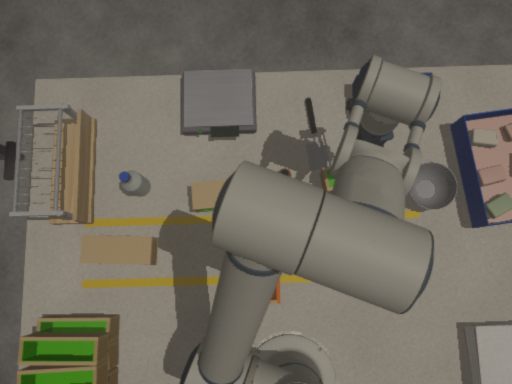

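Left mould now lies on its side and its underside is bare, as far as the scene view shows. The finger is beyond the right mould's far wall (wrist picture, rim edge about (210,200), finger at (253,215)), clear of the spatula.

Emit:
step_arm(commands=[{"x": 0,"y": 0,"z": 3,"wx": 0,"wy": 0,"wz": 0},{"x": 0,"y": 0,"z": 6,"wx": 0,"wy": 0,"wz": 0},{"x": 0,"y": 0,"z": 9,"wx": 0,"wy": 0,"wz": 0},{"x": 0,"y": 0,"z": 10.8,"wx": 0,"wy": 0,"wz": 0},{"x": 0,"y": 0,"z": 10.8,"wx": 0,"wy": 0,"wz": 0},{"x": -0.5,"y": 0,"z": 10.8,"wx": 0,"wy": 0,"wz": 0},{"x": -1.0,"y": 0,"z": 10.8,"wx": 0,"wy": 0,"wz": 0},{"x": -1.5,"y": 0,"z": 10.8,"wx": 0,"wy": 0,"wz": 0},{"x": -1.9,"y": 0,"z": 10.8,"wx": 0,"wy": 0,"wz": 0},{"x": -2.2,"y": 0,"z": 10.8,"wx": 0,"wy": 0,"wz": 0}])

```text
time: 11.18
ee_pos: [0.6593, -0.2192, 0.0489]
orientation: [[0.987, 0.158, 0.001], [0.158, -0.987, -0.001], [0.001, 0.001, -1.0]]
wrist_force: [0.2, 0.2, -0.3]
grip_width: 0.0003
```

Emit:
step_arm(commands=[{"x": -0.2,"y": 0,"z": 0,"wx": 0,"wy": 0,"wz": 0},{"x": -0.4,"y": 0,"z": 0,"wx": 0,"wy": 0,"wz": 0}])

```text
time: 11.35
ee_pos: [0.6562, -0.2197, 0.0485]
orientation: [[0.987, 0.158, 0.002], [0.158, -0.987, -0.001], [0.002, 0.001, -1.0]]
wrist_force: [4.6, 1.4, 2.2]
grip_width: 0.0
```

Emit:
step_arm(commands=[{"x": -0.2,"y": 0,"z": 0,"wx": 0,"wy": 0,"wz": 0},{"x": -0.4,"y": 0,"z": 0,"wx": 0,"wy": 0,"wz": 0}])

```text
time: 11.52
ee_pos: [0.6527, -0.2204, 0.0485]
orientation: [[0.987, 0.158, 0.003], [0.158, -0.987, -0.001], [0.002, 0.001, -1.0]]
wrist_force: [5.5, 1.2, 5.0]
grip_width: 0.0006
```

Emit:
step_arm(commands=[{"x": -0.3,"y": 0,"z": -0.3,"wx": 0,"wy": 0,"wz": 0},{"x": -0.6,"y": 0,"z": -0.65,"wx": 0,"wy": 0,"wz": 0},{"x": -0.9,"y": 0,"z": -0.95,"wx": 0,"wy": 0,"wz": 0},{"x": -1.2,"y": 0,"z": -1.2,"wx": 0,"wy": 0,"wz": 0},{"x": -1.5,"y": 0,"z": -1.45,"wx": 0,"wy": 0,"wz": 0},{"x": -1.8,"y": 0,"z": -1.7,"wx": 0,"wy": 0,"wz": 0},{"x": -2.1,"y": 0,"z": -1.9,"wx": 0,"wy": 0,"wz": 0}])

```text
time: 12.1
ee_pos: [0.6304, -0.2234, 0.067]
orientation: [[0.987, 0.158, -0.0], [0.158, -0.987, 0.0], [-0.0, -0.0, -1.0]]
wrist_force: [1.9, 0.6, -0.9]
grip_width: 0.0007
```

```bash
python3 - <<'E'
from h import *
s=sense();print(s["ee_pos"],s["wrist_force"])
b=snapshot("scene")["img"]
cv2.imwrite("pics/t8.png",cv2.resize(b[180:330,160:340],(720,600)))
E
```

```text
[ 0.63044584 -0.22341328  0.06700856] [ 1.91878279  0.59152733 -0.93864277]
```

View pics/t8.png

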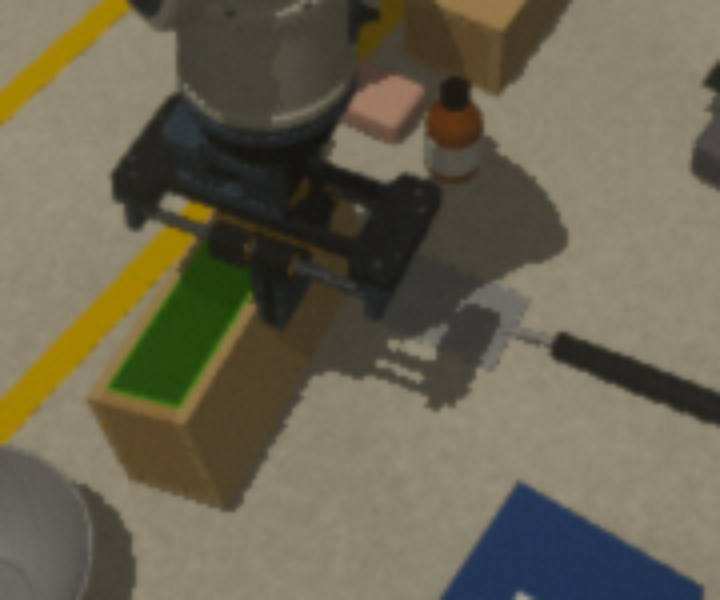

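Tipping as with the first one. The far wall is at about (270,330) with the finger in contact. Continuing.

Emit:
step_arm(commands=[{"x": -0.4,"y": 0,"z": -0.2,"wx": 0,"wy": 0,"wz": 0},{"x": -0.8,"y": 0,"z": -0.4,"wx": 0,"wy": 0,"wz": 0},{"x": -1.2,"y": 0,"z": -0.6,"wx": 0,"wy": 0,"wz": 0},{"x": -1.6,"y": 0,"z": -0.75,"wx": 0,"wy": 0,"wz": 0},{"x": -2.0,"y": 0,"z": -0.9,"wx": 0,"wy": 0,"wz": 0},{"x": -2.4,"y": 0,"z": -1.0,"wx": 0,"wy": 0,"wz": 0},{"x": -2.8,"y": 0,"z": -1.05,"wx": 0,"wy": 0,"wz": 0},{"x": -3.2,"y": 0,"z": -1.1,"wx": 0,"wy": 0,"wz": 0},{"x": -3.6,"y": 0,"z": -1.1,"wx": 0,"wy": 0,"wz": 0},{"x": -4.0,"y": 0,"z": -1.1,"wx": 0,"wy": 0,"wz": 0},{"x": -4.5,"y": 0,"z": -1.1,"wx": 0,"wy": 0,"wz": 0},{"x": -5.0,"y": 0,"z": -1.1,"wx": 0,"wy": 0,"wz": 0},{"x": -5.5,"y": 0,"z": -1.0,"wx": 0,"wy": 0,"wz": 0},{"x": -5.5,"y": 0,"z": -1.5,"wx": 0,"wy": 0,"wz": 0},{"x": -5.5,"y": 0,"z": -4,"wx": 0,"wy": 0,"wz": 0},{"x": -2,"y": 0,"z": -6,"wx": 0,"wy": 0,"wz": 0},{"x": 2,"y": 0,"z": -6,"wx": 0,"wy": 0,"wz": 0},{"x": 5,"y": 0,"z": -6,"wx": 0,"wy": 0,"wz": 0},{"x": 5,"y": 0,"z": -6,"wx": 0,"wy": 0,"wz": 0}])

```text
time: 13.73
ee_pos: [0.685, -0.2143, 0.1272]
orientation: [[0.987, 0.16, 0.003], [0.16, -0.987, -0.001], [0.003, 0.001, -1.0]]
wrist_force: [-0.6, -0.0, -0.2]
grip_width: 0.0006
```

```bash
python3 - <<'E'
from h import *
s=sense();print(s["ee_pos"],s["wrist_force"])
b=snapshot("scene"); cv2.imwrite("pics/t9.png",b["img"])
import pickle; pickle.dump(b,open("scene9.pkl","wb"))
w=snapshot("wrist");cv2.imwrite("pics/w9.png",w["img"]); pickle.dump((w,s),open("w9.pkl","wb"))
E
```

```text
[ 0.68500415 -0.21433458  0.12715225] [-0.6067219  -0.02354896 -0.22109821]
```

View pics/t9.png

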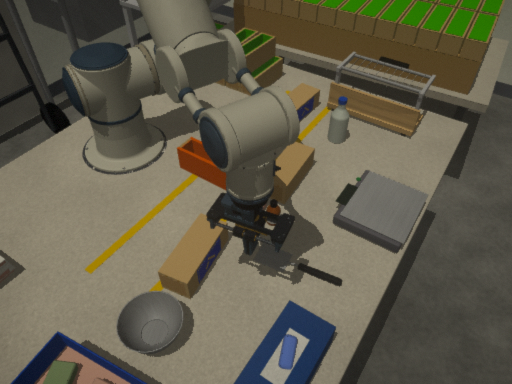

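View pics/w9.png

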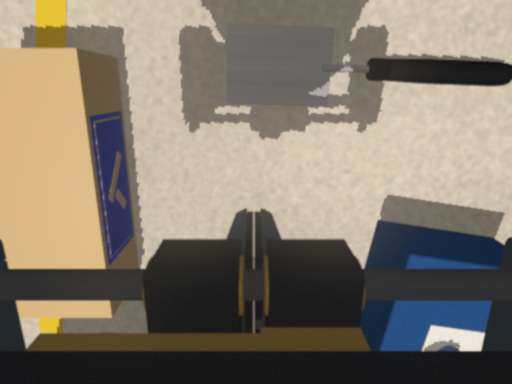

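Stamp seen on the right mould's underside: a blue rectangle at wrist pixel (113,185), scene (208,262). Now its pose.

```bash
python3 - <<'E'
from h import *
import pickle
w,s=pickle.load(open("w9.pkl","rb"))
for q in((78,50),(107,315),(90,160)): print("top",wray(w,s,q,.072).round(3))
sc=pickle.load(open("scene9.pkl","rb"))
cv2.imwrite("pics/sc9.png",cv2.resize(sc["img"][210:310,140:260],(720,600),interpolation=cv2.INTER_CUBIC))
E
```

```text
top [ 0.555 -0.131  0.072]
top [ 0.582 -0.334  0.072]
top [ 0.565 -0.205  0.072]
```

View pics/sc9.png

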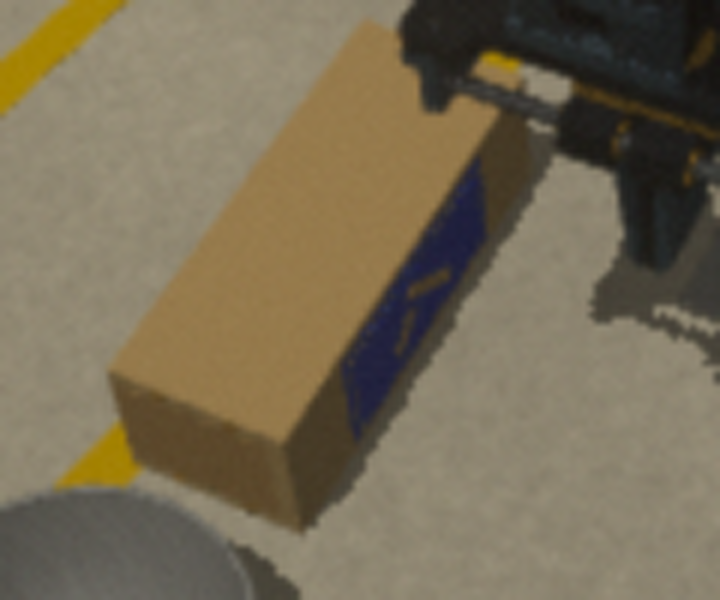

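Emit:
step_arm(commands=[{"x": -2,"y": 0.5,"z": 0,"wx": 0,"wy": 0,"wz": 4.5},{"x": -4,"y": 1,"z": 0,"wx": 0,"wy": 0,"wz": 9.1},{"x": -5,"y": 1.3,"z": 2,"wx": 0,"wy": 0,"wz": 9.1},{"x": -5,"y": 1.3,"z": 5,"wx": 0,"wy": 0,"wz": 9.1},{"x": -5,"y": 1.3,"z": 8,"wx": 0,"wy": 0,"wz": 9.1},{"x": -5,"y": 1.3,"z": 10.5,"wx": 0,"wy": 0,"wz": 9.1},{"x": -5,"y": 1.3,"z": 10.9,"wx": 0,"wy": 0,"wz": 9.1},{"x": -5,"y": 1.3,"z": 10.9,"wx": 0,"wy": 0,"wz": 9.1},{"x": -5,"y": 1.3,"z": 10.9,"wx": 0,"wy": 0,"wz": 9.1}])

```text
time: 14.58
ee_pos: [0.6329, -0.2366, 0.019]
orientation: [[1.0, -0.001, 0.001], [-0.001, -1.0, -0.0], [0.001, 0.0, -1.0]]
wrist_force: [0.5, 0.1, -0.0]
grip_width: 0.0002
```

```bash
python3 - <<'E'
from h import *
s=sense();print(s["ee_pos"],s["wrist_force"])
b=snapshot("scene"); cv2.imwrite("pics/t10.png",cv2.resize(b["img"][190:315,140:290],(720,600)))
E
```

```text
[ 0.63291995 -0.23662512  0.01896517] [ 0.47505115  0.06684313 -0.0381788 ]
```

View pics/t10.png

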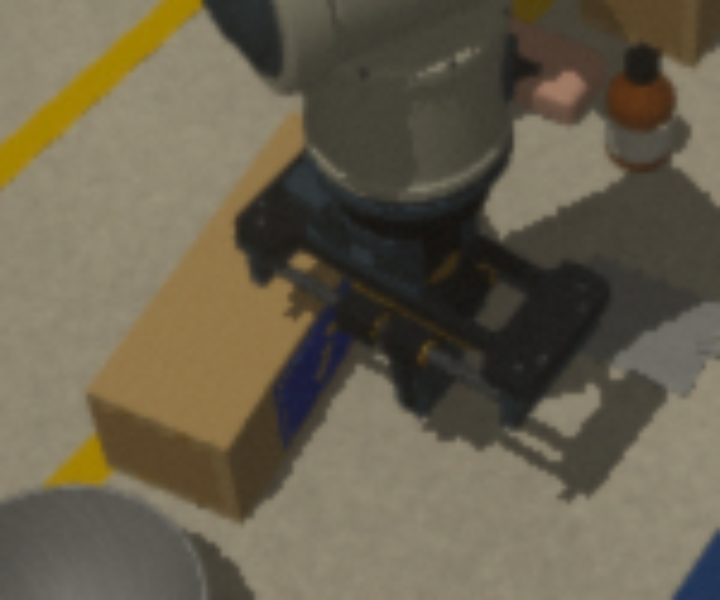

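Emit:
step_arm(commands=[{"x": -1,"y": 0,"z": 0,"wx": 0,"wy": 0,"wz": 0},{"x": -2,"y": 0,"z": 0,"wx": 0,"wy": 0,"wz": 0},{"x": -3,"y": 0,"z": 0,"wx": 0,"wy": 0,"wz": 0},{"x": -4,"y": 0,"z": 0,"wx": 0,"wy": 0,"wz": 0},{"x": -4.6,"y": 0,"z": 0,"wx": 0,"wy": 0,"wz": 0},{"x": -5,"y": 0,"z": 0,"wx": 0,"wy": 0,"wz": 0},{"x": -5.4,"y": 0,"z": 0,"wx": 0,"wy": 0,"wz": 0},{"x": -5.8,"y": 0,"z": 0,"wx": 0,"wy": 0,"wz": 0},{"x": -6.2,"y": 0,"z": 0,"wx": 0,"wy": 0,"wz": 0},{"x": -6.6,"y": 0,"z": 0,"wx": 0,"wy": 0,"wz": 0},{"x": -7,"y": 0,"z": 0,"wx": 0,"wy": 0,"wz": 0},{"x": -7.5,"y": 0,"z": 0,"wx": 0,"wy": 0,"wz": 0},{"x": -8,"y": 0,"z": 0,"wx": 0,"wy": 0,"wz": 0},{"x": -8.5,"y": 0,"z": 0,"wx": 0,"wy": 0,"wz": 0},{"x": -9,"y": 0,"z": 0,"wx": 0,"wy": 0,"wz": 0}])

```text
time: 15.88
ee_pos: [0.5443, -0.237, 0.0185]
orientation: [[1.0, -0.0, 0.003], [-0.0, -1.0, -0.002], [0.003, 0.002, -1.0]]
wrist_force: [6.0, -1.5, 5.4]
grip_width: 0.0008
```

```bash
python3 - <<'E'
from h import *
s=sense();print(s["ee_pos"],s["wrist_force"])
b=snapshot("scene"); cv2.imwrite("pics/t11.png",cv2.resize(b["img"][180:330,100:280],(720,600)))
E
```

```text
[ 0.54434442 -0.23695037  0.01852695] [ 6.0104721  -1.48735525  5.3873592 ]
```

View pics/t11.png

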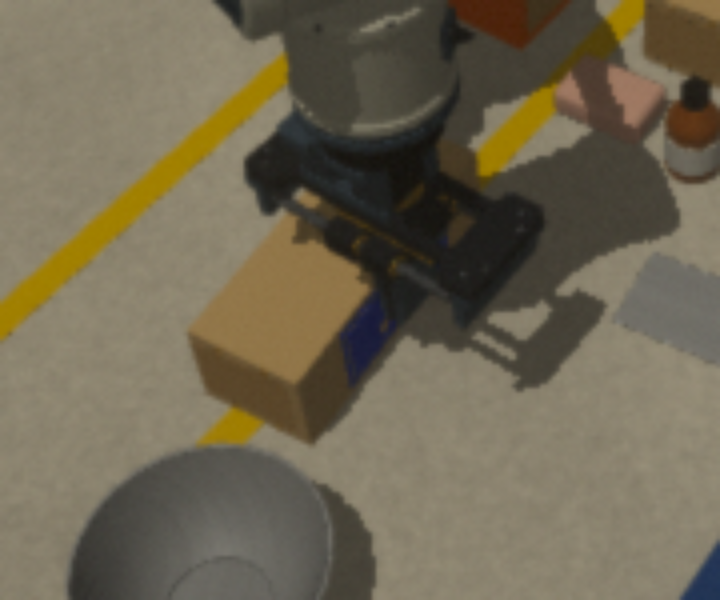

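Emit:
step_arm(commands=[{"x": -0.5,"y": 0,"z": 0,"wx": 0,"wy": 0,"wz": 0},{"x": -1,"y": 0,"z": 0,"wx": 0,"wy": 0,"wz": 0},{"x": -1.5,"y": 0,"z": 0,"wx": 0,"wy": 0,"wz": 0},{"x": -2,"y": 0,"z": 0,"wx": 0,"wy": 0,"wz": 0},{"x": -2.5,"y": 0,"z": 0,"wx": 0,"wy": 0,"wz": 0},{"x": -3,"y": 0,"z": 0,"wx": 0,"wy": 0,"wz": 0},{"x": -3.5,"y": 0,"z": 0,"wx": 0,"wy": 0,"wz": 0},{"x": -4,"y": 0,"z": 0,"wx": 0,"wy": 0,"wz": 0},{"x": -4.5,"y": 0,"z": 0,"wx": 0,"wy": 0,"wz": 0},{"x": -5,"y": 0,"z": 0,"wx": 0,"wy": 0,"wz": 0},{"x": -5.5,"y": 0,"z": 0,"wx": 0,"wy": 0,"wz": 0},{"x": -6,"y": 0,"z": 0,"wx": 0,"wy": 0,"wz": 0},{"x": -6.5,"y": 0,"z": 0,"wx": 0,"wy": 0,"wz": 0},{"x": -7,"y": 0,"z": 0,"wx": 0,"wy": 0,"wz": 0},{"x": -7.5,"y": 0,"z": 0,"wx": 0,"wy": 0,"wz": 0},{"x": -8,"y": 0,"z": 0,"wx": 0,"wy": 0,"wz": 0},{"x": -8.5,"y": 0,"z": 0,"wx": 0,"wy": 0,"wz": 0},{"x": -9,"y": 0,"z": 0,"wx": 0,"wy": 0,"wz": 0},{"x": -9.4,"y": 0,"z": 0,"wx": 0,"wy": 0,"wz": 0},{"x": -9.7,"y": 0,"z": 0,"wx": 0,"wy": 0,"wz": 0}])

```text
time: 17.6
ee_pos: [0.4467, -0.2367, 0.0182]
orientation: [[1.0, -0.0, 0.002], [-0.0, -1.0, -0.001], [0.002, 0.001, -1.0]]
wrist_force: [5.6, -0.3, 4.5]
grip_width: 0.0004
```

Emit:
step_arm(commands=[{"x": 0,"y": 0,"z": 0,"wx": 0,"wy": 0,"wz": 0},{"x": 1,"y": 0,"z": 0,"wx": 0,"wy": 0,"wz": 0},{"x": 3,"y": 0,"z": 0,"wx": 0,"wy": 0,"wz": 0},{"x": 6,"y": 0,"z": -1,"wx": 0,"wy": 0,"wz": 0},{"x": 10,"y": 0,"z": -4,"wx": 0,"wy": 0,"wz": 0},{"x": 14,"y": 0,"z": -8,"wx": 0,"wy": 0,"wz": 0},{"x": 18,"y": 0,"z": -12,"wx": 0,"wy": 0,"wz": 0},{"x": 20,"y": 0,"z": -15,"wx": 0,"wy": 0,"wz": 0},{"x": 20,"y": 0,"z": -15,"wx": 0,"wy": 0,"wz": 0}])

```text
time: 18.35
ee_pos: [0.6486, -0.2355, 0.1704]
orientation: [[1.0, 0.001, 0.001], [0.001, -1.0, -0.0], [0.001, 0.0, -1.0]]
wrist_force: [-0.1, -1.9, 0.3]
grip_width: 0.0004
```

```bash
python3 - <<'E'
from h import *
s=sense();print(s["ee_pos"],s["wrist_force"])
b=snapshot("scene"); cv2.imwrite("pics/t12.png",b["img"])
import pickle; pickle.dump(b,open("scene12.pkl","wb"))
E
```

```text
[ 0.64856564 -0.23547823  0.17036527] [-0.08154859 -1.86369432  0.2676061 ]
```

View pics/t12.png

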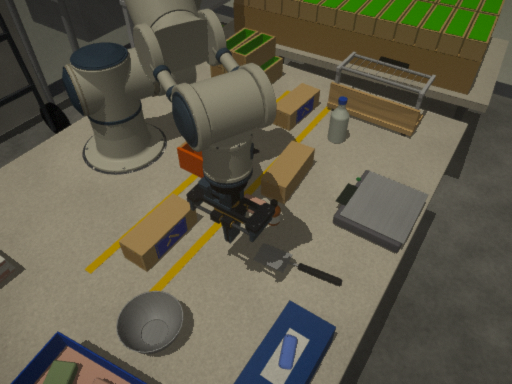

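Emit:
step_arm(commands=[{"x": 0,"y": 0,"z": -4,"wx": 0,"wy": 0,"wz": 0},{"x": 0,"y": -2,"z": -8,"wx": 0,"wy": 0,"wz": 0},{"x": -15,"y": -60,"z": -8,"wx": 0,"wy": 0,"wz": -40},{"x": -15,"y": -60,"z": -8,"wx": 0,"wy": 0,"wz": -40},{"x": -15,"y": -60,"z": -8,"wx": 0,"wy": 0,"wz": -40},{"x": -15,"y": -60,"z": -8,"wx": 0,"wy": 0,"wz": -40},{"x": -15,"y": -60,"z": -8,"wx": 0,"wy": 0,"wz": -40},{"x": -15,"y": -60,"z": -8,"wx": 0,"wy": 0,"wz": -40},{"x": -15,"y": -60,"z": -8,"wx": 0,"wy": 0,"wz": -40},{"x": -15,"y": -60,"z": -8,"wx": 0,"wy": 0,"wz": -40},{"x": -15,"y": -60,"z": -8,"wx": 0,"wy": 0,"wz": -40},{"x": -15,"y": -60,"z": -8,"wx": 0,"wy": 0,"wz": -40},{"x": -15,"y": -60,"z": -8,"wx": 0,"wy": 0,"wz": -40},{"x": -15,"y": -60,"z": -8,"wx": 0,"wy": 0,"wz": -40},{"x": -15,"y": -60,"z": -8,"wx": 0,"wy": 0,"wz": -40},{"x": -15,"y": -60,"z": -8,"wx": 0,"wy": 0,"wz": -40},{"x": -15,"y": -60,"z": -8,"wx": 0,"wy": 0,"wz": -40},{"x": -15,"y": -60,"z": -8,"wx": 0,"wy": 0,"wz": -40},{"x": -15,"y": -60,"z": -8,"wx": 0,"wy": 0,"wz": -40},{"x": -15,"y": -60,"z": -8,"wx": 0,"wy": 0,"wz": -40}])

```text
time: 20.07
ee_pos: [0.4959, 0.3635, 0.2473]
orientation: [[0.766, 0.643, -0.001], [0.643, -0.766, -0.001], [-0.001, 0.0, -1.0]]
wrist_force: [0.2, -0.8, 0.2]
grip_width: 0.0006
```

```bash
python3 - <<'E'
from h import *
import pickle
s=snapshot("top"); cv2.imwrite("pics/top13.png",s["img"]); pickle.dump(s,open("top13.pkl","wb"))
cv2.imwrite("pics/top13z.png",cv2.resize(s["img"][140:300,160:440],(784,448),interpolation=cv2.INTER_CUBIC))
print(sense()["ee_pos"])
E
```

```text
[0.49613711 0.36307996 0.24744608]
```

View pics/top13z.png

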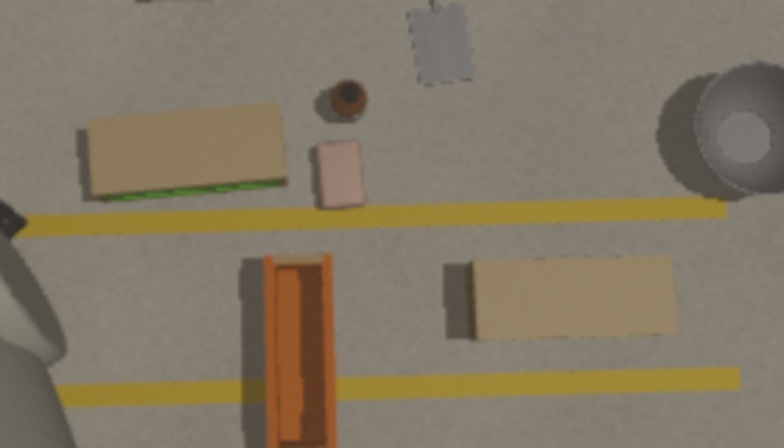

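```bash
python3 - <<'E'
from h import *
import pickle
s=pickle.load(open("top13.pkl","rb"))
f=lambda q:(q[0]/2.8+160,q[1]/2.8+140)
for q in((474,260),(670,255),(674,333),(477,339)): print("st",ray(s,f(q),.072).round(3))
for q in((88,118),(282,104),(286,177),(92,194)): print("pl",ray(s,f(q),.072).round(3))
E
```

```text
st [ 0.434 -0.13   0.072]
st [ 0.433 -0.338  0.072]
st [ 0.351 -0.336  0.072]
st [ 0.351 -0.129  0.072]
pl [0.6   0.281 0.072]
pl [0.609 0.069 0.072]
pl [0.529 0.067 0.072]
pl [0.517 0.276 0.072]
```

```bash
python3 - <<'E'
from station import close_job
print(close_job())
E
```

```text
the job is handed in; nothing more can be done
None
```

I tipped both moulds towards the robot with fingertip pushes. The stamp was on the right mould, and I pushed that one on its side into the lane. The job is handed in; no verdict was reported.

**Last checks, from the top view:**
- **Stamped mould:** it spans x 0.351–0.434 m. The inner tape edges are at about 0.316 and 0.481 m, so it clears each by 35 mm or more. Its centre is at lane y of about -0.22 m, within the allowed range.
- **Plain mould:** its centre is at (0.564, 0.173) m, about 91 mm from its start and 0.166 m beyond the lane centre line.
- **Everything else:** the soap, bottle, bowl, spatula blade and orange mould showed no visible change. I did not re-measure them, nor the sprayer and the dispatched mould.
- **Arm:** it was raised clear of everything at hand-in, at about 20 s on the robot's clock.

**One disagreement:** the real fingertips sit about 20 mm above the reported TCP. My first attempts passed just over the left mould's rim, and a downward touch on it (25 N) showed the offset. I corrected for that in all later moves.

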